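Probe the chilled dessert case through its ajar lid

TASK

Take the air temperature in the small chilled dessert case. Lift the probe thermometer out of its stand and first dip its tip into the steel sanitiser pot, at least halfway down; then pass the stem slantwise through the gap that the sliding glass lid leaves at the front, without pushing the lid or anything on the counter out of place. Finish while still holding the probe there, motionless, with its tip in the air under the glass, at least 3 cm behind the lid's front edge and 1 cm above the floor, touching neither the case nor the desserts.

Things in the scene. Friction and masses are not known exactly. Their poses are not given: they have to be found in the camera images.
- probe_handle (a point): centre of the handle of the probe thermometer, a loose 70 g tool standing tip down in the stand: grey square handle 22 x 22 mm, 80 mm long (40 mm either side of this point), small dark display near its top; below it a straight steel stem 6 mm thick. z runs from tip to handle's top, x and y square to the handle's sides; the tip lies 184 mm along -z, the bare stem begins 49 mm along -z
- probe_tip (a point): rounded lower end of the probe's 6 mm steel stem; same axes as the handle
- stand: loose steel stand of 0.7 kg that holds the probe upright: round foot 72 mm across, upright tube 21 mm across, its top 91 mm above the counter; the stem stands loosely in the 9 mm bore, tip 14 mm above the counter, so the probe must rise about 80 mm to come out. Origin at the centre of its underside
- pot: loose open round sanitiser pot of steel, 75 mm high, 68 mm across at the rim (wall 3 mm, inner width at least 56 mm), a grey pad lies on its bottom, top of the pad 12 mm above the counter. Origin at the centre of its underside
- pot_rim (a point): centre of the pot's mouth, level with the rim, 75 mm above its underside
- case: fixed counter-top chilled case, glass sides, aluminium edges, 235 mm deep (x) by 290 mm wide (y); origin at the centre of its underside, +x to the rear (away from robot), z up. Inside: x -0.105 to 0.105, y -0.133 to 0.133, floor at z 0.0375. The front wall is 12 mm thick, its top (sill of the opening) at z 0.146. Fixed pane over the rear half, sliding pane over the front; rails reach z 0.163
- lid_pane (a joint): how far the sliding front pane stands open, m: the gap between the front wall's inner face and the pane's front edge (0 shut; it opens to the rear, stiff, about 4 N). The gap is 266 mm wide in y and 37 to 48 mm deep in x at the start
- lid_edge (a point): middle of the front edge of the sliding pane, on its underside (0.151 m above the counter), same axes as the case: the covered space is on its +x side. The edge carries an aluminium strip with a finger ledge, 14 mm high in all
- dessert_left: dessert cup, 78 mm across and 75 mm high, standing in the rear left of the case, its centre about 0.062 m behind the case's middle; origin at the centre of its underside
- dessert_mid: dessert cup like it, 79 mm high, in the rear middle of the case
- dessert_right: dessert cup like it, 82 mm high, in the rear right of the case
- log_pad: order pad 142 x 92 x 16 mm lying in front of the case (leave alone); origin under its centre
- cup_sleeves: stack of kraft cup sleeves, 68 mm across and 114 mm high, right of the case (leave alone)
Not all that is in view belongs to the job. Leave any green or purple look-alike of the stand alone.

How it is judged (in metres and radians):
On the way:
1. the held probe's tip is in the pot, at least halfway down (contact force between the fingers and probe above 1 N and horizontal distance between probe_tip and pot_rim below 0.031 m and z of probe_tip in the frame of pot between 0 and 0.0375 m), for 0.2 s.
At the end, for the whole second after the job is handed in: The gripper still holds the probe, at rest; its tip is inside the case under the glass, at least 30 mm behind the front edge of the sliding pane and at least 10 mm above the inner floor; probe touches neither the case, its lid nor a dessert; pot and stand are upright (contact force between the fingers and probe above 1 N and x of probe_tip in the frame of lid_edge above 0.03 m and z of probe_tip in the frame of lid_edge below -0.003 m and x of probe_tip in the frame of case below 0.105 m and y of probe_tip in the frame of case between -0.133 and 0.133 m and z of probe_tip in the frame of case above 0.0475 m and contact force between probe and case below 0.05 N and contact force between probe and dessert_left below 0.05 N and contact force between probe and dessert_mid below 0.05 N and contact force between probe and dessert_right below 0.05 N and linear speed of probe below 0.02 m/s and angle between each of pot, stand's own z axis and vertical below 0.2 rad); the arm keeps its last pose, push and grip.
It fails at once if the sliding lid is pushed more than 8 mm (distance of lid_edge from where it was at the start of the episode above 0.008 m).
It fails at once if a dessert in the case is pressed with more than 5 N (contact force between any of probe, the arm, the fingers and dessert_left above 5 N or contact force between any of probe, the arm, the fingers and dessert_mid above 5 N or contact force between any of probe, the arm, the fingers and dessert_right above 5 N).
It fails at once if the pot or the stand is tipped over or pushed more than 40 mm (distance of any of pot, stand from where it was at the start of the episode above 0.04 m or angle between any of pot, stand's own z axis and vertical above 0.5 rad).
It fails at once if the order pad or the stack of cup sleeves is moved more than 30 mm (distance of any of log_pad, cup_sleeves from where it was at the start of the episode above 0.03 m).
It also fails if it takes over 48 s, if anything falls off the work surface, if the arm or the gripper's body presses on something with over 40 N, if the wrist force passes 120 N, or if a joint passes its speed limit or range.

ROBOT

A 6-joint arm with a two-finger parallel gripper is mounted at the origin on a cart in front of the work surface, level with it; the furniture and walls round the work are solid. World frame = base frame: x ahead of the robot, y to its left, z up, the work surface at z = 0. Lengths are in mm, angles in rad, forces in N, time in s.
With the tool pointing down it reaches from about 350 to 975 mm from the base axis. Payload 7.1 kg.
Tool frame: the origin (TCP) lies midway between the tips of the shut fingers; the grasp point (between the pads) lies 19 mm behind it; z points along the fingers, y is the line along which they close (so a half turn about z gives the same grasp; the last joint's range is limited). The gripper opens to 88 mm and grips with 3 to 60 N. Pads are 20 mm wide; open, the fingers measure 115 mm over their backs; the gripper's body (75 mm by 178 mm) begins 61 mm behind the grasp point.
Start: joints at [-1.219, 0.423, 1.63, -0, 1.089, -0.019], TCP at [226.492, -582.5, 222.675] pointing down, gripper open.
Joint ranges: [-3, 3], [-0.9, 2.11], [0.09, 2.58], [-1.31, 4.45], [0.11, 2.69], [-2.54, 2.54]. Speed limits (rad/s): [2.39, 2.39, 3.01, 3.14, 3.14, 3.14].

INTERFACE

Orientations are given as a rotation vector (axis times angle).
In Python, from workcell import ctrl gives the robot as it stands. The module is installed in compiled form; this text tells all that it offers.
- The arm moves only by the tool servo_tool, never from a script. Its argument "increments" is a list of rows, each a list of 7 numbers: the shift along the world's x, y, z in cm, then the turn, a rotation vector about the world's x, y, z in degrees, then the opening, from -1 (shut) to 1 (fully open). A call has 1 to 20 rows; each row is the pose to reach, as a shift and turn from the pose commanded when the call began; what a row does not reach only later rows make up. A row lasts 1/12 s, in which the tool goes at most 41.7 mm and 7.16 degrees, less where a joint would pass 70% of its speed; a pose out of reach is approached as far as the arm can. A call with a gripper value outside its range is refused whole. The fingers move at their own pace and stop on an object; the grip force is fixed at half the most. Time passes only in rows, so rows that repeat a pose let the fingers close. It gives the time, the measured TCP pose, the force, the opening and the grip force at its end, in the units of the state.
- ctrl.get_obs(): the state, without advancing time (a new reading comes with each control period).
- ctrl.get_image(name): name is "scene" or "top" or "wrist"; returns a dict with "image" (480x640x3 uint8, red, green, blue), "fx", "fy", "cx", "cy" (pixels), "k1" (the pictures are not rectified: a ray, as slopes to the right and down, at radius r is drawn at 1 + k1 r^2 times it, then the intrinsics apply), "extrinsics" (4x4, takes a point from camera to world coordinates); the wrist camera has in their place "tool_from_camera" (4x4, takes a point from camera to tool coordinates, whose origin is the TCP and whose axes are the flange's). Camera axes: x right, y up, looking along -z (the intrinsics and any distortion apply to the point x, -y, -z); pixel columns grow to the right and rows downward; lengths in mm; the calibration is good to about 2 mm. A picture is of the moment at which its call begins: read the wrist's pose just before it. There is no depth.
- ctrl.close_job(): hands the job in; it is judged then, once.
The state is a dict: "t": time; "qpos": joint angles; "qvel": joint speeds; "joint_torque": joint torques, N m; "ee_pos": TCP position; "orientation": TCP orientation; "ft_force": force on the tool from outside, world axes, zero at the start; "moment": the same for the moment, N m; "width": finger opening in mm; "grasp_force": force on a finger pad.
Only numpy, scipy, OpenCV 4.12 (cv2) and the standard library are available. Lean on these libraries where they do the work, as an engineer would, in place of code of your own. Each camera call takes 0.05 s, during which the arm holds its last target. There are 200 camera calls.

## Working session

There is one attempt and no reset: what is moved stays moved. The work goes in short steps, Python scripts to look and compute and a tool call to move; the robot and the scene stay as the last step left them, time stands still between calls to the robot, and variables do not carry over. Pictures are saved under pics/ and viewed, at most 10 in all, crops included, and the job is handed in when it is done.

Besides the shell and the picture viewer there is one more tool, called after ">>>" as name([rows], argument=value, ...), one row to a line, values as JSON. servo_tool: Moves the arm, as the interface text tells. Its arguments: {"type":"object","properties":{"increments":{"type":"array","items":{"type":"array","items":{"type":"number"}}}},"required":["increments"]}

```bash
mkdir -p pics; cat > h.py <<'E'
import numpy as np, cv2
from workcell import ctrl
from scipy.spatial.transform import Rotation as R
def grab(n,save=None):
    o=ctrl.get_obs(); d=ctrl.get_image(n)
    if n=="wrist":
        T=np.eye(4);T[:3,:3]=R.from_rotvec(o["orientation"]).as_matrix();T[:3,3]=o["ee_pos"]
        d["extrinsics"]=T@np.array(d["tool_from_camera"])
    if save: cv2.imwrite("pics/"+save,cv2.cvtColor(d["image"],cv2.COLOR_RGB2BGR))
    return d
def ray(d,u,v):
    x=(u-d["cx"])/d["fx"];y=(v-d["cy"])/d["fy"];r=np.hypot(x,y);s=r
    for _ in range(20): s=r/(1+d["k1"]*s*s)
    f=s/r if r>0 else 1
    E=np.array(d["extrinsics"]);q=E[:3,:3]@np.array([x*f,-y*f,-1]);return E[:3,3],q/np.linalg.norm(q)
def onz(d,u,v,z):
    o,q=ray(d,u,v);return o+q*(z-o[2])/q[2]
def proj(d,p):
    E=np.array(d["extrinsics"]);c=E[:3,:3].T@(np.array(p)-E[:3,3]);x=c[0]/-c[2];y=-c[1]/-c[2]
    k=1+d["k1"]*(x*x+y*y);return d["cx"]+d["fx"]*x*k,d["cy"]+d["fy"]*y*k
def tri(a,b):
    (o1,q1),(o2,q2)=a,b
    A=np.stack([q1,-q2],1);t=np.linalg.lstsq(A,o2-o1,rcond=None)[0]
    p1=o1+t[0]*q1;p2=o2+t[1]*q2;return (p1+p2)/2,np.linalg.norm(p1-p2)
E
python3 - <<'E'
from h import *
for n in("scene","top"):
    d=grab(n,n+"0.png");print(n,d["fx"],d["k1"],np.round(d["extrinsics"],3).tolist())
print(ctrl.get_obs())
E
```

```text
scene 460.6200895169861 0.02596594573974934 [[-0.995, -0.077, 0.062, 627.657], [0.099, -0.754, 0.649, 783.274], [-0.004, 0.652, 0.758, 1016.889], [0.0, 0.0, 0.0, 1.0]]
top 477.4973521140993 -0.05502177729472427 [[0.016, 0.997, -0.077, 505.945], [-1.0, 0.015, -0.013, 49.667], [-0.011, 0.077, 0.997, 1151.592], [0.0, 0.0, 0.0, 1.0]]
{'t': 0.1, 'qpos': array([-1.21899156e+00,  4.23754231e-01,  1.63060502e+00,  1.96546206e-05,
        1.08859911e+00, -1.90240331e-02]), 'qvel': array([-5.62324195e-05, -1.14476699e-03, -4.20168111e-03, -6.05957570e-04,
       -1.68211114e-03,  1.78425994e-03]), 'joint_torque': array([-1.68815527e-04, -5.45615780e+01, -2.74327898e+01,  6.45399769e-02,
        1.88244029e-02, -2.12491972e-05]), 'ee_pos': array([ 226.33514886, -582.0416916 ,  221.98915528]), 'orientation': array([-3.08642159e+00, -5.78901773e-01,  3.28197240e-04]), 'ft_force': array([-0.44716695, -0.23940871,  0.65311032]), 'moment': array([-0.00157104,  0.00879973, -0.03481535]), 'grasp_force': 0.0, 'width': 87.96817350178743}
```

View pics/scene0.png

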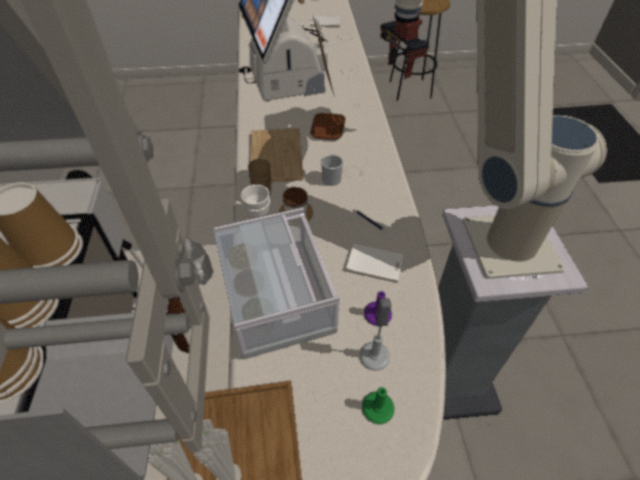

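View pics/top0.png

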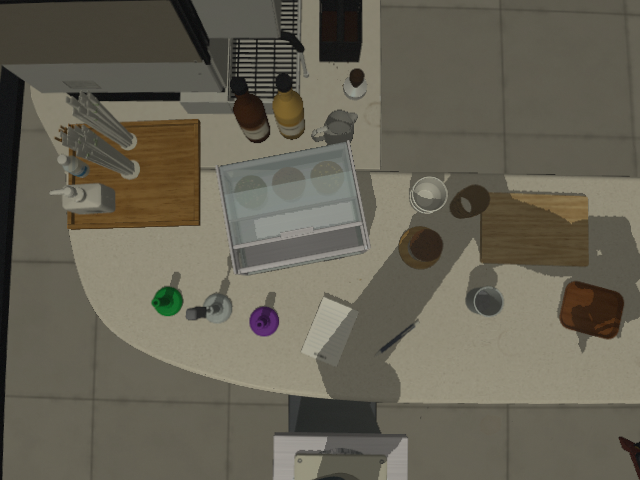

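The scene picture shows the probe and steel stand at about (378,335), between the purple (378,308) and green (378,405) look-alikes. The case is at (275,280) and the pot at (332,170). In the top view the stand foot is at (217,308), the handle at (197,313), the pot at (487,301) and the case has corners near (218,167), (350,143), (368,248) and (238,273). I'll enlarge two crops to get exact pixels.

```bash
python3 - <<'E'
from h import *
t=cv2.imread("pics/top0.png");s=cv2.imread("pics/scene0.png")
a=cv2.resize(t[135:335,170:380],None,fx=3.6,fy=3,interpolation=cv2.INTER_CUBIC)[:, :756]
a=cv2.resize(t[135:330,170:380],None,fx=3,fy=3,interpolation=cv2.INTER_CUBIC)
cv2.imwrite("pics/ca.png",a)
b=np.hstack([cv2.resize(s[200:400,205:405],None,fx=3,fy=3,interpolation=cv2.INTER_CUBIC)])
cv2.imwrite("pics/cb.png",b)
E
```

```text
(no output)
```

View pics/ca.png

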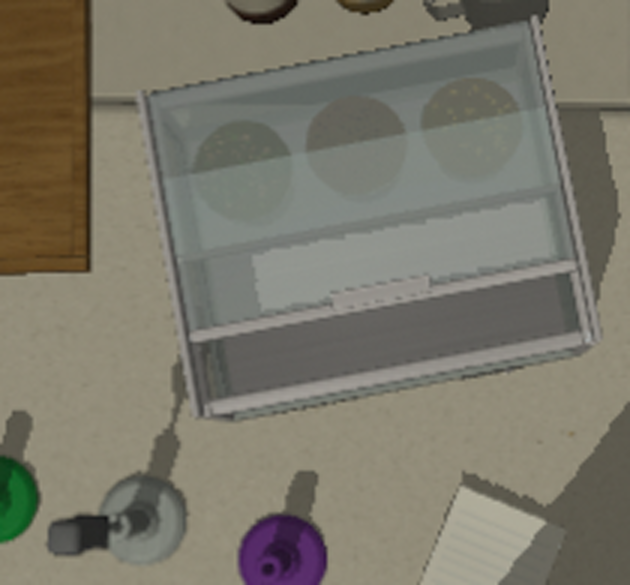

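View pics/cb.png

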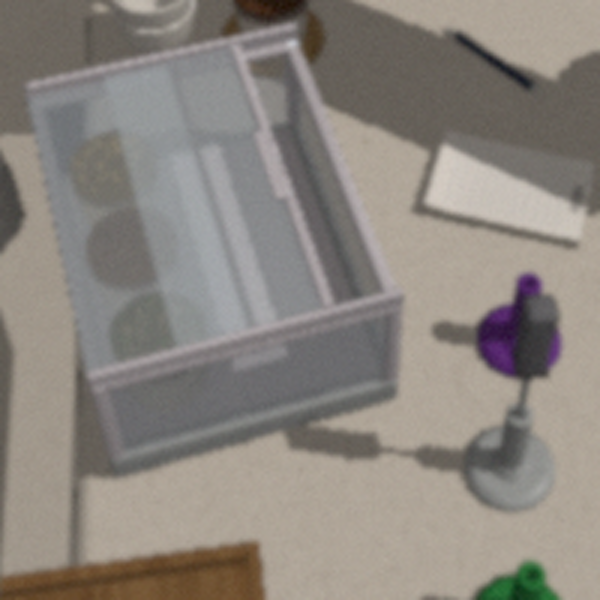

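The crops show, in full-image pixels:
- **Top view:** rail corners (217.3,166), (348,141.7), (369,249) and (235.7,273.3). The lid strip runs from (235,248.3) to (361.7,224.3). The foot is at (217.7,307.7), the tube top at (211.7,308.3) and the handle top at (192,313.7).
- **Scene view:** foot (375,356), tube top (378.3,338) and handle top (385,300).

```bash
python3 - <<'E'
from h import *
t=grab("top");s=grab("scene")
P=lambda d,u,v,z:np.round(onz(d,u,v,z),1)
C=np.array([onz(t,*p,163) for p in[(217.3,166),(348,141.7),(369,249),(235.7,273.3)]])
print("case corners",C[:,:2].round(1).tolist(),"c",C.mean(0).round(1))
print("sides",[round(float(np.linalg.norm(C[i]-C[(i+1)%4])),1) for i in range(4)])
fx=(C[0]+C[1]-C[2]-C[3]);print("yaw x-axis",np.degrees(np.arctan2(fx[1],fx[0])), "yaw y",np.degrees(np.arctan2(*((C[0]+C[3]-C[1]-C[2])[[1,0]])))-90)
print("scene corners",[P(s,205+u/3,200+v/3,163)[:2].tolist() for u,v in[(97,378),(30,86),(297,30),(400,298)]])
print("lid strip",P(t,235,248.3,162),P(t,361.7,224.3,162)," scene",P(s,205+330/3,200+302/3,162),P(s,205+240/3,200+47/3,162))
print("foot",P(t,217.7,307.7,6),P(s,375,356,6));print("tube",P(t,211.7,308.3,91),P(s,378.3,338,91))
print("tip handle",P(t,192,313.7,238),P(s,384.7,300,238))
for n,d,box in(("t",t,(465,280,510,322)),("s",s,(315,148,350,190))):
    g=cv2.cvtColor(d["image"],cv2.COLOR_RGB2GRAY)[box[1]:box[3],box[0]:box[2]]
    cv2.imwrite(f"pics/pot{n}.png",cv2.resize(g,None,fx=6,fy=6,interpolation=cv2.INTER_CUBIC))
a=cv2.imread("pics/pott.png");b=cv2.imread("pics/pots.png");H=max(a.shape[0],b.shape[0])
print(a.shape,b.shape);cv2.imwrite("pics/pot.png",np.hstack([cv2.copyMakeBorder(i,0,H-i.shape[0],0,0,0) for i in(a,b)]))
E
```

```text
case corners [[754.2, 275.4], [810.0, -0.6], [582.7, -46.6], [527.9, 229.3]] c [668.7 114.4 163. ]
sides [281.6, 231.9, 281.2, 230.9]
yaw x-axis 11.471880257359913 yaw y 11.336711477149834
scene corners [[749.1, 281.2], [808.0, 1.1], [583.3, -40.5], [530.3, 237.4]]
lid strip [580.  232.4 162. ] [634.2 -31.  162. ]  scene [581.3 235.1 162. ] [632.9 -26.4 162. ]
foot [448.3 298.9   6. ] [446.6 302.2   6. ]
tube [451.  293.8  91. ] [446.7 300.9  91. ]
tip handle [447.5 297.7 238. ] [447.2 296.2 238. ]
(252, 270, 3) (252, 210, 3)
```

View pics/pot.png

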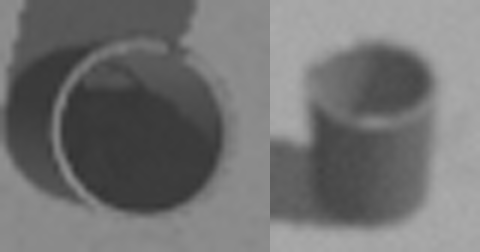

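Pot rim: top-view circle centred at (487.9,300.9), scene ellipse centred at (331.8,161.8). Both views agree on the stand at about (447,298), and on the case centre at about (668,116) with yaw about 11.4°. The lid edge is near case x = -63. Next I'll move above the stand.

>>> servo_tool([
  [9, 14, 16, 0, 0, 20, 1],
  [17, 28, 16, 0, 0, 40, 1],
  [17, 28, 16, 0, 0, 40, 1],
  [17, 28, 16, 0, 0, 40, 1],
  [17, 28, 16, 0, 0, 40, 1],
  [17, 28, 16, 0, 0, 40, 1],
  [17, 28, 16, 0, 0, 40, 1],
  [17, 28, 16, 0, 0, 40, 1],
  [22, 88, 16, 0, 0, 80, 1],
  [22, 88, 16, 0, 0, 80, 1],
  [22, 88, 16, 0, 0, 80, 1],
  [22, 88, 16, 0, 0, 80, 1],
  [22, 88, 16, 0, 0, 80, 1],
  [22, 88, 16, 0, 0, 80, 1],
  [22, 88, 16, 0, 0, 80, 1],
  [22, 88, 16, 0, 0, 80, 1],
  [22, 88, 16, 0, 0, 80, 1],
  [22, 88, 16, 0, 0, 80, 1],
  [22, 88, 16, 0, 0, 80, 1],
  [22, 88, 16, 0, 0, 80, 1],
])

```text
t: 1.87
ee_pos: [432.4, 170.6, 380.1]
orientation: [1.993, 2.428, 0.001]
ft_force: [0.5, -0.9, -1.0]
width: 87.7
grasp_force: 0.0
```

```bash
python3 - <<'E'
from h import *
t=grab("top");s=grab("scene")
print("pot",tri(ray(t,487.9,300.9),ray(s,331.75,161.75)),onz(t,487.9,300.9,75),onz(s,331.75,161.75,75))
o=ctrl.get_obs();print(o["t"],o["ee_pos"],o["qpos"],R.from_rotvec(o["orientation"]).as_matrix().round(2).tolist())
w=grab("wrist","w0.png");print(w["extrinsics"].round(2).tolist(),w["fx"])
E
```

```text
pot (array([ 476.10875807, -323.51529478,   76.63488127]), np.float64(0.8776055940496379)) [ 476.49668931 -324.15737805   75.        ] [ 475.41352859 -325.35482728   75.        ]
1.9667 [432.90744285 173.32963541 379.85283934] [3.54376662e-01 2.03104644e-02 1.78022613e+00 1.45306317e-03
 1.34038667e+00 1.51814261e-01] [[-0.2, 0.98, 0.0], [0.98, 0.2, 0.0], [0.0, 0.0, -1.0]]
[[0.98, -0.19, -0.06, 416.96], [0.2, 0.94, 0.28, 250.26], [0.0, -0.29, 0.96, 542.07], [0.0, 0.0, 0.0, 1.0]] 404.6068027517463
```

View pics/w0.png

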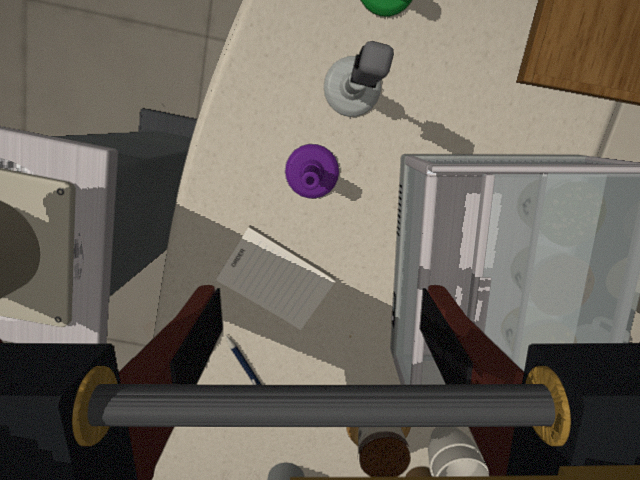

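The wrist view shows the handle top face near (376,57), the stand foot at (352,86), the purple look-alike at (312,170), the case's left-front rail corner near (412,160) and the lid strip near (485,180). I'll zoom in on the handle for its yaw and on the lid strip.

```bash
python3 - <<'E'
from h import *
w=cv2.imread("pics/w0.png")
a=cv2.resize(w[30:120,315:405],(540,540),interpolation=cv2.INTER_CUBIC)
a=cv2.convertScaleAbs(a,alpha=1.5)
cv2.imwrite("pics/wc.png",a)
E
```

```text
(no output)
```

View pics/wc.png

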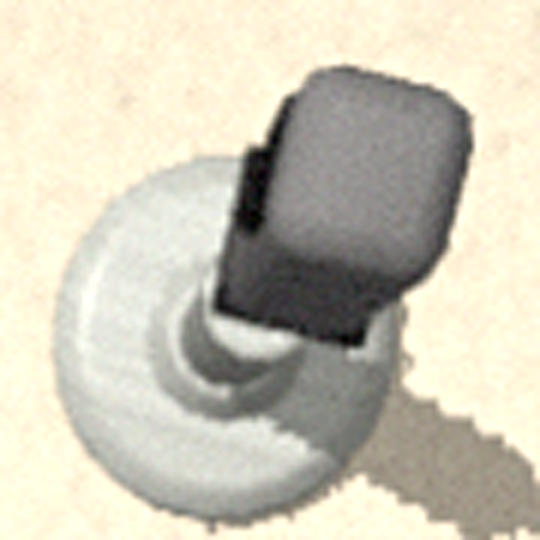

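The handle's top face has corners at crop (305,68), (470,105), (432,275) and (265,235), which puts its sides within about 1° of the world axes. I'll turn the gripper -12° so it closes along world x, put the camera over the handle and measure by mask.

>>> servo_tool([
  [1.4, 4, 0, 0, 0, -6, 1],
  [1.4, 5.2, 0, 0, 0, -12, 1],
  [1.4, 5.2, 0, 0, 0, -12, 1],
  [1.4, 5.2, 0, 0, 0, -12, 1],
  [1.4, 5.2, 0, 0, 0, -12, 1],
])

```text
t: 2.43
ee_pos: [446.7, 219.0, 379.7]
orientation: [2.234, 2.208, -0.001]
ft_force: [-0.9, -0.7, 0.8]
width: 87.6
grasp_force: 0.0
```

```bash
python3 - <<'E'
from h import *
w=grab("wrist","w1.png");o=ctrl.get_obs()
print(o["ee_pos"].round(1),o["qpos"].round(2),R.from_rotvec(o["orientation"]).as_matrix().round(3).tolist(),w["extrinsics"][:3,3].round(1))
u,v=proj(w,[447.3,297,238]);print("pred",u,v)
hsv=cv2.cvtColor(w["image"],cv2.COLOR_RGB2HSV)
m=((hsv[...,2]<135)&(hsv[...,1]<70)).astype(np.uint8)
m[:, :int(u-45)]=0;m[:,int(u+45):]=0;m[:int(v-40)]=0;m[int(v+45):]=0
for c in cv2.findContours(m,0,2)[0]:
    if cv2.contourArea(c)>150:
        b=cv2.boxPoints(cv2.minAreaRect(c));print(cv2.contourArea(c),b.round(1).tolist())
        B=np.array([onz(w,*p,238)[:2] for p in b]);print(B.round(1).tolist(),B.mean(0))
x,y=int(u),int(v)
cv2.imwrite("pics/w1c.png",np.hstack([cv2.resize(cv2.cvtColor(w["image"],4)[y-45:y+45,x-45:x+45],(390,390)),cv2.resize(cv2.cvtColor(m*255,8)[y-45:y+45,x-45:x+45],(390,390))]));print(x,y)
E
```

```text
[446.7 219.  379.9] [ 0.43  0.08  1.72 -0.    1.34  0.44] [[0.013, 1.0, -0.0], [1.0, -0.013, -0.001], [-0.001, -0.0, -1.0]] [447.6 297.9 541.7]
pred 320.60545301124307 122.13483058614159
1778.0 [[296.20001220703125, 143.3000030517578], [308.3999938964844, 87.0], [372.29998779296875, 100.80000305175781], [360.0, 157.1999969482422]]
[[429.3, 282.3], [439.0, 320.9], [484.2, 311.2], [476.1, 271.8]] [457.15132936 296.54919667]
320 122
```

View pics/w1c.png

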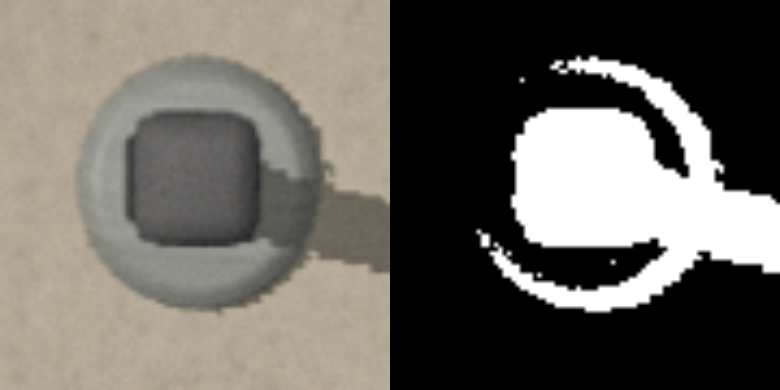

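The handle top centre is at pixel (320.5,118), which gives world (447,300), aligned with the gripper. Moving over it, descending and closing.

>>> servo_tool([
  [0, 4, 0, 0, 0, -0.7, 1],
  [0, 8.1, 0, 0, 0, -0.7, 1],
  [0, 8.1, 0, 0, 0, -0.7, 1],
  [0, 8.1, 0, 0, 0, -0.7, 1],
  [0, 8.1, -4, 0, 0, -0.7, 1],
  [0, 8.1, -8, 0, 0, -0.7, 1],
  [0, 8.1, -11, 0, 0, -0.7, 1],
  [0, 8.1, -14, 0, 0, -0.7, 1],
  [0, 8.1, -16.5, 0, 0, -0.7, 1],
  [0, 8.1, -18, 0, 0, -0.7, 1],
  [0, 8.1, -19.1, 0, 0, -0.7, 1],
  [0, 8.1, -19.1, 0, 0, -0.7, 1],
])

```text
t: 3.48
ee_pos: [446.0, 299.3, 187.1]
orientation: [-2.25, -2.192, 0.006]
ft_force: [0.7, -0.4, 0.5]
width: 87.9
grasp_force: 0.0
```

>>> servo_tool([
  [0, 0, 0, 0, 0, 0, 0],
  [0, 0, 0, 0, 0, 0, -0.4],
  [0, 0, 0, 0, 0, 0, -0.7],
  [0, 0, 0, 0, 0, 0, -1],
  [0, 0, 0, 0, 0, 0, -1],
  [0, 0, 0, 0, 0, 0, -1],
  [0, 0, 0, 0, 0, 0, -1],
  [0, 0, 0, 0, 0, 0, -1],
  [0, 0, 0, 0, 0, 0, -1],
  [0, 0, 0, 0, 0, 0, -1],
])

```text
t: 4.32
ee_pos: [446.9, 301.4, 188.9]
orientation: [-2.249, -2.193, 0.0]
ft_force: [-0.3, -0.3, 0.6]
width: 24.6
grasp_force: 0.0
```

>>> servo_tool([
  [0, 0, 0, 0, 0, 0, -1],
  [0, 0, 0, 0, 0, 0, -1],
  [0, 0, 0, 0, 0, 0, -1],
  [0, 0, 0, 0, 0, 0, -1],
  [0, 0, 0, 0, 0, 0, -1],
])

```text
t: 4.73
ee_pos: [446.9, 301.4, 188.9]
orientation: [-2.249, -2.193, 0.0]
ft_force: [-0.5, 0.8, -0.8]
width: 21.8
grasp_force: 30.0
```

Gripped at 21.8 mm and 30 N. Lifting straight up.

>>> servo_tool([
  [0, 0, 1, 0, 0, 0, -1],
  [0, 0, 2, 0, 0, 0, -1],
  [0, 0, 3.5, 0, 0, 0, -1],
  [0, 0, 5, 0, 0, 0, -1],
  [0, 0, 6.5, 0, 0, 0, -1],
  [0, 0, 8, 0, 0, 0, -1],
  [0, 0, 9.5, 0, 0, 0, -1],
  [0, 0, 11, 0, 0, 0, -1],
  [0, 0, 13, 0, 0, 0, -1],
  [0, 0, 15, 0, 0, 0, -1],
  [0, 0, 15, 0, 0, 0, -1],
  [0, 0, 15, 0, 0, 0, -1],
])

```text
t: 5.73
ee_pos: [447.3, 301.6, 340.4]
orientation: [2.249, 2.193, 0.005]
ft_force: [-0.6, -0.4, -1.0]
width: 22.4
grasp_force: 30.0
```

```bash
python3 - <<'E'
from h import *
o=ctrl.get_obs();print(o["ee_pos"].round(1),o["qpos"].round(2),o["width"],o["grasp_force"])
s=grab("scene");t=grab("top")
e=o["ee_pos"]
out=[]
for d in(s,t):
    u,v=proj(d,e-np.array([0,0,175]));print("tip pred",u,v,"foot pred",proj(d,[447,300,6]))
    x,y=int(u),int(v);out.append(cv2.resize(cv2.cvtColor(d["image"],4)[max(0,y-60):y+60,max(0,x-60):x+60],(390,390)));print(x,y)
cv2.imwrite("pics/lift.png",np.hstack(out))
E
```

```text
[447.3 301.6 340.4] [ 0.57  0.17  1.69 -0.    1.27  0.6 ] 22.382371896774806 29.99979078769684
tip pred 381.47596308033917 321.11022316677577 foot pred (np.float64(374.66104591653584), np.float64(355.13627240971545))
381 321
tip pred 199.59642610401377 311.6957227885284 foot pred (np.float64(217.23561342232915), np.float64(308.2214405896443))
199 311
```

View pics/lift.png

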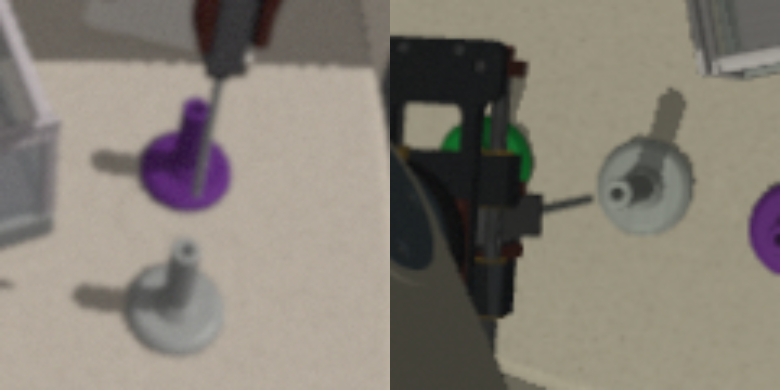

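The last picture shows the probe hanging straight, with its tip at scene pixel (381.6,321), matching the prediction (381.5,321.1). The stand is upright at its place. Now moving to the pot.

>>> servo_tool([
  [0.3, -2, 0, 0, 0, 0, -1],
  [0.5, -5, 0, 0, 0, 0, -1],
  [0.6, -8, 0, 0, 0, 0, -1],
  [0.7, -11, 0, 0, 0, 0, -1],
  [0.8, -14, 0, 0, 0, 0, -1],
  [0.9, -17, 0, 0, 0, 0, -1],
  [1, -20, 0, 0, 0, 0, -1],
  [1.2, -23, 0, 0, 0, 0, -1],
  [1.4, -26, 0, 0, 0, 0, -1],
  [1.6, -29, 0, 0, 0, 0, -1],
  [1.8, -32, 0, 0, 0, 0, -1],
  [2, -35, 0, 0, 0, 0, -1],
  [2.2, -38, 0, 0, 0, 0, -1],
  [2.3, -41, 0, 0, 0, 0, -1],
  [2.4, -44, 0, 0, 0, 0, -1],
  [2.5, -47, 0, 0, 0, 0, -1],
  [2.6, -50, 0, 0, 0, 0, -1],
  [2.7, -53, 0, 0, 0, 0, -1],
  [2.8, -55, 0, 0, 0, 0, -1],
  [2.9, -57, 0, 0, 0, 0, -1],
])

```text
t: 7.5
ee_pos: [475.0, -269.8, 337.2]
orientation: [-2.249, -2.19, 0.001]
ft_force: [0.8, 0.4, -1.2]
width: 21.9
grasp_force: 30.0
```

>>> servo_tool([
  [0, -2, 0, 0, 0, 0, -1],
  [0, -4, 0, 0, 0, 0, -1],
  [0, -5, 0, 0, 0, 0, -1],
  [0, -5.5, 0, 0, 0, 0, -1],
  [0, -5.5, 0, 0, 0, 0, -1],
  [0, -5.5, 0, 0, 0, 0, -1],
])

```text
t: 8.0
ee_pos: [475.7, -322.9, 338.3]
orientation: [-2.249, -2.192, -0.0]
ft_force: [0.3, 0.8, 0.4]
width: 22.0
grasp_force: 30.0
```

```bash
python3 - <<'E'
from h import *
o=ctrl.get_obs();print(o["t"],o["ee_pos"].round(1),o["qpos"].round(2),o["width"],o["grasp_force"])
E
```

```text
8.0 [ 475.7 -322.9  338.3] [-0.62  0.24  1.62  0.    1.28 -0.59] 22.028328709610403 29.999935626983643
```

>>> servo_tool([
  [0, -0.1, -2, 0, 0, 0, -1],
  [0, -0.1, -4, 0, 0, 0, -1],
  [0, -0.1, -6, 0, 0, 0, -1],
  [0, -0.1, -8, 0, 0, 0, -1],
  [0, -0.1, -9.5, 0, 0, 0, -1],
  [0, -0.1, -11, 0, 0, 0, -1],
  [0, -0.1, -12, 0, 0, 0, -1],
  [0, -0.1, -13, 0, 0, 0, -1],
  [0, -0.1, -14, 0, 0, 0, -1],
  [0, -0.1, -14, 0, 0, 0, -1],
  [0, -0.1, -14, 0, 0, 0, -1],
  [0, -0.1, -14, 0, 0, 0, -1],
  [0, -0.1, -14, 0, 0, 0, -1],
  [0, -0.1, -14, 0, 0, 0, -1],
])

```text
t: 9.17
ee_pos: [476.3, -324.9, 199.6]
orientation: [2.249, 2.192, 0.0]
ft_force: [0.4, 0.3, 0.0]
width: 22.0
grasp_force: 30.0
```

```bash
python3 - <<'E'
from h import *
s=grab("scene");t=grab("top");o=ctrl.get_obs();e=o["ee_pos"];print(e.round(1))
out=[]
for d in(s,t):
    u,v=proj(d,e-np.array([0,0,100]));print("stem@rim pred",u,v)
    x,y=int(u),int(v);out.append(cv2.resize(cv2.cvtColor(d["image"],4)[max(0,y-50):y+50,max(0,x-50):x+50],(390,390)));print(x,y)
cv2.imwrite("pics/dip.png",np.hstack(out))
E
```

```text
[ 476.1 -324.8  199.4]
stem@rim pred 331.7069419928496 155.7495936584502
331 155
stem@rim pred 492.00765143918244 301.42965420158896
492 301
```

View pics/dip.png

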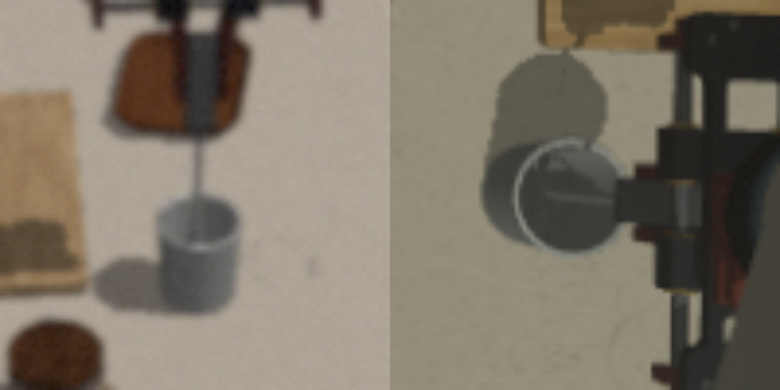

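The stem is seen inside the pot: it enters at the mouth's middle in scene crop (197,235), and in the top view it lies within the rim circle. Tip height is 199.5 - 175 = 24.5 mm, held for over 0.3 s. Now rising and moving in front of the case.

>>> servo_tool([
  [0, 0, 2, 0, 0, 0, -1],
  [0, 0, 5, 0, 0, 0, -1],
  [0, 0, 8, 0, 0, 0, -1],
  [0, 0, 11, 0, 0, 0, -1],
  [0, 0, 13.5, 0, 0, 0, -1],
  [0, 0, 15, 0, 0, 0, -1],
  [0, 2, 16, 0, 0, 1, -1],
  [0, 5, 16, 0, 0, 2, -1],
  [-0.5, 8, 16, 0, 0, 3, -1],
  [-1, 11, 16, 0, 0, 4, -1],
  [-1.5, 14, 16, 0, 0, 5, -1],
  [-2, 17, 16, 0, 0, 6, -1],
  [-2.5, 20, 16, 0, 0, 7, -1],
  [-3, 23, 16, 0, 0, 8, -1],
  [-3.5, 26, 16, 0, 0, 9, -1],
  [-4, 29, 16, 0, 0, 10, -1],
  [-4.2, 32, 16, 0, 0, 11, -1],
  [-4.4, 35, 16, 0, 0, 12, -1],
  [-4.5, 38, 16, 0, 0, 12.5, -1],
  [-4.6, 40, 16, 0, 0, 12.9, -1],
])

```text
t: 10.93
ee_pos: [429.5, 77.5, 359.4]
orientation: [1.987, 2.433, 0.002]
ft_force: [0.5, -1.0, -1.2]
width: 21.8
grasp_force: 30.0
```

>>> servo_tool([
  [0, 1.4, 0, 0, 0, 0, -1],
  [0, 1.4, 0, 1, -5, 0, -1],
  [0, 1.4, 0, 2, -10, 0, -1],
  [0, 1.4, 0, 3, -15, 0, -1],
  [0, 1.4, 0, 4, -20, 0, -1],
  [0, 1.4, 0, 5, -25, 0, -1],
  [0, 1.4, 0, 6, -30, 0, -1],
  [0, 1.4, 0, 7, -34.5, 0, -1],
  [0, 1.4, 0, 8, -39.5, 0, -1],
  [0, 1.4, 0, 8.9, -44.1, 0, -1],
  [0, 1.4, 0, 8.9, -44.1, 0, -1],
  [0, 1.4, 0, 8.9, -44.1, 0, -1],
  [0, 1.4, 0, 8.9, -44.1, 0, -1],
])

```text
t: 12.02
ee_pos: [430.6, 89.5, 360.0]
orientation: [1.599, 1.955, 0.809]
ft_force: [-0.1, 0.6, 0.1]
width: 21.8
grasp_force: 30.0
```

```bash
cat > st.py <<'E'
from h import *
o=ctrl.get_obs();M=R.from_rotvec(o["orientation"]).as_matrix();tip=o["ee_pos"]+175*M[:,2]
c,s=np.cos(np.radians(11.4)),np.sin(np.radians(11.4));r=tip-[668,117,0]
print(o["t"],o["ee_pos"].round(1),o["qpos"].round(2),o["width"],o["grasp_force"],o["ft_force"])
print("M",M.round(3).tolist(),"tip",tip.round(1),"tip in case",(r[0]*c+r[1]*s).round(1),(-r[0]*s+r[1]*c).round(1),tip[2].round(1))
d=M[:,2];k=(150-tip[2])/d[2];p=tip+k*d-[668,117,0];print("line at z150: case x",(p[0]*c+p[1]*s).round(1),"to pane from tip",k.round(1))
E
python3 st.py
```

```text
12.0167 [430.6  89.5 360. ] [ 0.16 -0.35  2.33  0.08  0.38 -0.1 ] 21.82707798114093 29.99991685152054 [-0.12771415  0.6060534   0.1385331 ]
M [[-0.198, 0.693, 0.693], [0.98, 0.141, 0.14], [-0.0, 0.707, -0.708]] tip [551.9 114.  236.1] tip in case -114.4 20.0 236.1
line at z150: case x -28.4 to pane from tip 121.8
```

Tilt reached and the tip is where planned. Lowering to the pre-insert pose, then I'll insert along the stem in two stages.

>>> servo_tool([
  [0, 0, -2, 0, 0, 0, -1],
  [0, 0, -4, 0, 0, 0, -1],
  [0, 0, -5.5, 0, 0, 0, -1],
  [0, 0, -5.5, 0, 0, 0, -1],
  [0, 0, -5.5, 0, 0, 0, -1],
  [0, 0, -5.5, 0, 0, 0, -1],
  [0, 0, -5.5, 0, 0, 0, -1],
])

```text
t: 12.6
ee_pos: [431.0, 89.6, 305.5]
orientation: [1.597, 1.954, 0.811]
ft_force: [0.0, -0.4, -0.2]
width: 21.6
grasp_force: 30.0
```

```bash
python3 st.py; python3 - <<'E'
from h import *
# check real stem line: dark/bright stem pixels around the predicted stem, in both fixed views
o=ctrl.get_obs();d=R.from_rotvec(o["orientation"]).as_matrix()[:,2];e=o["ee_pos"]
for n in("scene","top"):
    I=grab(n,n+"_pre.png");g=cv2.cvtColor(I["image"],cv2.COLOR_RGB2GRAY).astype(int)
    for L in(110,130,150,170,175,180,190):
        u,v=proj(I,e+L*d);u2,v2=proj(I,e+(L-8)*d);t=np.array([u-u2,v-v2]);t/=np.hypot(*t);nn=np.array([-t[1],t[0]])
        print(n,L,round(u,1),round(v,1),[int(g[int(round(v+k*nn[1])),int(round(u+k*nn[0]))]) for k in range(-6,7)])
E
```

```text
12.6 [431.   89.6 305.5] [ 0.16 -0.25  2.41  0.15  0.2  -0.18] 21.621419105528112 29.9997541308403 [ 0.00916001 -0.35011045 -0.22465415]
M [[-0.198, 0.692, 0.694], [0.98, 0.14, 0.14], [-0.001, 0.708, -0.706]] tip [552.6 114.2 182. ] tip in case -113.7 20.0 182.0
line at z150: case x -81.6 to pane from tip 45.3
scene 110 341.7 233.6 [101, 98, 97, 100, 96, 102, 102, 106, 99, 94, 98, 97, 99]
scene 130 335.6 239.1 [97, 98, 100, 98, 97, 99, 104, 104, 102, 99, 97, 98, 98]
scene 150 329.6 244.4 [99, 98, 98, 98, 101, 98, 103, 106, 99, 96, 97, 95, 96]
scene 170 323.7 249.7 [98, 99, 100, 102, 100, 99, 99, 107, 103, 99, 99, 99, 100]
scene 175 322.3 251.0 [101, 101, 100, 99, 100, 97, 100, 103, 105, 95, 101, 99, 110]
scene 180 320.8 252.3 [94, 99, 99, 99, 102, 103, 103, 121, 128, 106, 104, 128, 135]
scene 190 317.9 254.9 [138, 161, 156, 171, 170, 170, 166, 152, 151, 124, 105, 127, 127]
top 110 293.4 284.1 [143, 143, 143, 142, 143, 117, 91, 78, 96, 136, 139, 142, 143]
top 130 292.5 277.0 [142, 142, 143, 145, 116, 90, 79, 82, 133, 143, 145, 142, 141]
top 150 291.7 270.2 [142, 142, 141, 138, 128, 92, 82, 82, 137, 144, 142, 142, 145]
top 170 290.9 263.5 [152, 149, 143, 142, 115, 92, 83, 71, 136, 124, 107, 101, 102]
top 175 290.7 261.9 [160, 155, 156, 156, 156, 100, 79, 104, 152, 151, 154, 157, 158]
top 180 290.5 260.3 [148, 151, 152, 152, 149, 142, 142, 145, 152, 152, 152, 152, 152]
top 190 290.1 257.0 [98, 97, 98, 100, 100, 99, 97, 97, 99, 99, 101, 97, 98]
```

Both views show the stem within about 1 px of the predicted line, with the tip at 175–180 mm. Joint 5 is near its limit (0.20 against 0.11), so I'll predict it along the insertion, and check the strip position in the same top picture.

```bash
python3 - <<'E'
from h import *
from scipy.optimize import least_squares,fsolve
D=[(625,222,.4237,1.6306,0),(497.3,379.9,.08,1.72,0),(539.4,340.4,.17,1.69,0),(574.9,338.3,.24,1.62,0),(439.8,360,-.35,2.33,.784),(440.2,305.5,-.25,2.41,.787),(466.3,379.9,.0203,1.7802,0)]
f=lambda p,a,b,T:np.array([p[4]+p[0]*np.sin(a)+p[1]*np.sin(a+b)+p[2]*np.sin(T),p[3]+p[0]*np.cos(a)+p[1]*np.cos(a+b)-p[2]*np.cos(T)])
s=least_squares(lambda p:np.concatenate([f(p,a,b,T)-[r,z] for r,z,a,b,T in D]),[450,400,200,150,0]);p=s.x
print(p.round(0),np.abs(s.fun).max())
for T in(45,40,35):
  for k in(0,40,80,120,140):
    t=np.radians(T); L=k # along stem axis: tip target r,z
    tr,tz=440.2+124+99,83; r=tr-(175+140-k)*np.sin(t);z=tz+(175+140-k)*np.cos(t)
    q=fsolve(lambda q:f(p,q[0],q[1],t)-[r,z],[-.2,2.3]);print(T,k,q.round(2),"q5",(np.pi-t-q.sum()).round(2))
I=grab("top");g=cv2.cvtColor(I["image"],cv2.COLOR_RGB2GRAY).astype(int)
c,sn=np.cos(np.radians(11.4)),np.sin(np.radians(11.4))
for y in(20,60,-60):
  for z in(151,165):
    row=[]
    for x in range(-124,-40,3):
      u,v=proj(I,[668+x*c-y*sn,117+x*sn+y*c,z]);row.append(int(g[int(round(v)),int(round(u))]))
    print(y,z,row)
E
```

```text
[533. 444. 272. 221.  19.] 9.486338841635018
45 0 [-0.28  2.41] q5 0.23
45 40 [-0.17  2.41] q5 0.11
45 80 [-0.06  2.41] q5 0.01
45 120 [0.05 2.39] q5 -0.09
45 140 [0.11 2.38] q5 -0.13
40 0 [-0.24  2.29] q5 0.39
40 40 [-0.15  2.3 ] q5 0.29
40 80 [-0.05  2.31] q5 0.19
40 120 [0.05 2.3 ] q5 0.09
40 140 [0.1  2.29] q5 0.05
35 0 [-0.19  2.18] q5 0.54
35 40 [-0.11  2.19] q5 0.44
35 80 [-0.02  2.2 ] q5 0.35
35 120 [0.07 2.2 ] q5 0.26
35 140 [0.11 2.2 ] q5 0.21
20 151 [97, 75, 73, 71, 104, 143, 132, 95, 99, 98, 101, 100, 99, 100, 101, 99, 100, 99, 101, 100, 100, 147, 127, 150, 148, 153, 123, 145]
20 165 [77, 75, 73, 82, 111, 143, 132, 98, 98, 99, 101, 99, 98, 100, 98, 97, 99, 99, 101, 102, 100, 127, 148, 150, 149, 153, 145, 151]
60 151 [139, 120, 122, 124, 158, 155, 110, 99, 99, 96, 98, 97, 98, 99, 98, 96, 99, 98, 99, 100, 100, 154, 148, 146, 122, 127, 148, 150]
60 165 [140, 123, 122, 161, 158, 153, 110, 97, 97, 98, 98, 97, 97, 98, 98, 98, 98, 98, 97, 99, 143, 155, 146, 116, 124, 148, 149, 149]
-60 151 [74, 52, 74, 86, 104, 145, 138, 96, 95, 95, 99, 97, 97, 97, 97, 96, 97, 97, 99, 97, 97, 147, 154, 128, 126, 126, 148, 146]
-60 165 [74, 52, 91, 86, 138, 145, 138, 97, 95, 96, 98, 97, 96, 97, 97, 96, 97, 97, 99, 97, 97, 156, 147, 128, 126, 145, 146, 147]
```

At 45° joint 5 would pass its limit, so I'll use 35°, which stays above about 0.19. The strip front edge is confirmed at case x of about -61.5 and the wall's inner face at about -104. The new line crosses z = 150 at x = -76, with the tip at x of about -18 and z of about 68. Re-posing first.

>>> servo_tool([
  [0, 0, 2, 0, 0, 0, -1],
  [0.5, 0.1, 4, -0.4, 2, 0, -1],
  [1.5, 0.3, 4, -1, 5, 0, -1],
  [2.5, 0.5, 4, -1.5, 7.5, 0, -1],
  [3.7, 0.8, 4, -2, 9.8, 0, -1],
  [3.7, 0.8, 3, -2, 9.8, 0, -1],
  [3.7, 0.8, 2.1, -2, 9.8, 0, -1],
  [3.7, 0.8, 2.1, -2, 9.8, 0, -1],
  [3.7, 0.8, 2.1, -2, 9.8, 0, -1],
  [3.7, 0.8, 2.1, -2, 9.8, 0, -1],
])

```text
t: 13.58
ee_pos: [467.1, 97.4, 325.6]
orientation: [1.696, 2.074, 0.654]
ft_force: [0.5, 0.9, -1.2]
width: 21.7
grasp_force: 30.0
```

```bash
python3 st.py
```

```text
13.5833 [467.1  97.4 325.6] [ 0.17 -0.18  2.21  0.03  0.49 -0.06] 21.659199679911783 29.999957978725433 [ 0.48840026  0.9046533  -1.15697221]
M [[-0.198, 0.802, 0.563], [0.98, 0.163, 0.113], [-0.001, 0.574, -0.819]] tip [565.6 117.2 182.3] tip in case -100.4 20.5 182.3
line at z150: case x -77.7 to pane from tip 39.4
```

>>> servo_tool([
  [0.6, 0.1, -0.8, 0, 0, 0, -1],
  [1.1, 0.2, -1.6, 0, 0, 0, -1],
  [1.7, 0.3, -2.5, 0, 0, 0, -1],
  [2.3, 0.5, -3.3, 0, 0, 0, -1],
  [2.8, 0.6, -4.1, 0, 0, 0, -1],
  [3.4, 0.7, -4.9, 0, 0, 0, -1],
  [3.9, 0.8, -5.7, 0, 0, 0, -1],
  [3.9, 0.8, -5.7, 0, 0, 0, -1],
  [3.9, 0.8, -5.7, 0, 0, 0, -1],
])

```text
t: 14.33
ee_pos: [505.9, 105.4, 267.5]
orientation: [1.697, 2.075, 0.652]
ft_force: [0.4, -0.0, -1.0]
width: 21.9
grasp_force: 30.0
```

```bash
python3 st.py; python3 - <<'E'
from h import *
o=ctrl.get_obs();d=R.from_rotvec(o["orientation"]).as_matrix()[:,2];e=o["ee_pos"]
I=grab("top","top_half.png");g=cv2.cvtColor(I["image"],cv2.COLOR_RGB2GRAY).astype(int)
for L in(85,100,110,120,130,140,150):
    p=e+L*d;u,v=proj(I,p)
    # image rows ahead along +case x through this stem point
    print(L,p[2].round(0),round(u,1),round(v,1),[int(g[int(round(v))-k,int(round(u-k*.19))]) for k in range(-6,22)])
E
```

```text
14.3333 [505.9 105.4 267.5] [ 0.17 -0.    2.22  0.05  0.31 -0.07] 21.87109274700413 29.999876618385315 [ 0.44314638 -0.03576218 -1.04465912]
M [[-0.198, 0.803, 0.561], [0.98, 0.163, 0.113], [-0.001, 0.573, -0.82]] tip [604.1 125.2 124.1] tip in case -61.0 20.6 124.1
line at z150: case x -79.1 to pane from tip -31.6
85 198.0 289.8 261.0 [68, 66, 65, 72, 72, 71, 71, 69, 79, 76, 75, 76, 74, 87, 86, 84, 82, 79, 78, 94, 94, 90, 89, 91, 102, 101, 102, 104]
100 186.0 289.5 257.1 [65, 71, 71, 69, 69, 70, 75, 76, 74, 74, 72, 71, 82, 79, 78, 78, 76, 90, 89, 91, 87, 85, 102, 104, 109, 152, 132, 152]
110 177.0 289.2 254.6 [71, 69, 69, 70, 68, 76, 74, 74, 72, 71, 82, 79, 78, 78, 76, 75, 89, 91, 87, 85, 83, 104, 109, 152, 132, 151, 151, 149]
120 169.0 289.0 252.1 [70, 68, 69, 69, 74, 72, 71, 71, 70, 78, 78, 76, 75, 75, 91, 87, 85, 83, 84, 89, 152, 132, 151, 152, 149, 152, 159, 124]
130 161.0 288.8 249.7 [69, 69, 67, 72, 71, 71, 70, 70, 78, 76, 75, 75, 75, 87, 85, 83, 84, 89, 148, 132, 151, 152, 149, 150, 159, 124, 146, 153]
140 153.0 288.6 247.3 [66, 66, 71, 70, 70, 69, 69, 75, 75, 75, 74, 73, 83, 84, 89, 148, 128, 151, 152, 149, 150, 154, 123, 146, 153, 151, 151, 151]
150 145.0 288.4 245.0 [66, 70, 70, 69, 69, 69, 75, 75, 74, 73, 72, 84, 89, 148, 128, 149, 152, 149, 150, 154, 123, 146, 153, 151, 151, 151, 152, 151]
```

Clear and on line. Strip is about 18 mm ahead of the stem at pane level. Second half, with 3 mm extra rearward.

>>> servo_tool([
  [0.6, 0.1, -0.8, 0, 0, 0, -1],
  [1.2, 0.2, -1.6, 0, 0, 0, -1],
  [1.8, 0.3, -2.5, 0, 0, 0, -1],
  [2.4, 0.5, -3.3, 0, 0, 0, -1],
  [3, 0.6, -4.1, 0, 0, 0, -1],
  [3.6, 0.7, -4.9, 0, 0, 0, -1],
  [4.2, 0.9, -5.7, 0, 0, 0, -1],
  [4.2, 0.9, -5.7, 0, 0, 0, -1],
  [4.2, 0.9, -5.7, 0, 0, 0, -1],
  [4.2, 0.9, -5.7, 0, 0, 0, -1],
  [4.2, 0.9, -5.7, 0, 0, 0, -1],
])

```text
t: 15.3
ee_pos: [547.9, 114.4, 211.7]
orientation: [1.696, 2.074, 0.654]
ft_force: [-0.8, -0.8, -1.4]
width: 21.8
grasp_force: 30.0
```

```bash
python3 st.py; python3 - <<'E'
from h import *
I=grab("top");g=cv2.cvtColor(I["image"],cv2.COLOR_RGB2GRAY).astype(int)
c,sn=np.cos(np.radians(11.4)),np.sin(np.radians(11.4))
for y in(60,-60):
  print(y,[int(g[int(round(v)),int(round(u))]) for x in range(-124,-40,3) for u,v in[proj(I,[668+x*c-y*sn,117+x*sn+y*c,165])]])
E
```

```text
15.3 [547.9 114.4 211.7] [ 0.18  0.18  2.19  0.07  0.16 -0.09] 21.83076372554574 29.999794363975525 [-0.80846208 -0.81833165 -1.37087001]
M [[-0.198, 0.802, 0.563], [0.98, 0.163, 0.113], [-0.001, 0.574, -0.819]] tip [646.4 134.2  68.4] tip in case -17.8 21.1 68.4
line at z150: case x -75.1 to pane from tip -99.7
60 [37, 39, 38, 44, 38, 39, 41, 43, 25, 23, 33, 36, 33, 45, 93, 99, 99, 98, 99, 101, 143, 156, 148, 117, 125, 150, 152, 151]
-60 [74, 51, 91, 87, 93, 95, 93, 97, 96, 96, 99, 97, 98, 97, 96, 96, 97, 97, 98, 98, 85, 98, 96, 91, 126, 127, 125, 127]
```

The tip is at case (-18, 21, 68), about 44 mm behind the lid edge and 31 mm above the floor. The lid edge hasn't moved and no force shows. Settling, then handing in.

>>> servo_tool([
  [0, 0, 0, 0, 0, 0, -1],
  [0, 0, 0, 0, 0, 0, -1],
  [0, 0, 0, 0, 0, 0, -1],
  [0, 0, 0, 0, 0, 0, -1],
  [0, 0, 0, 0, 0, 0, -1],
  [0, 0, 0, 0, 0, 0, -1],
])

```text
t: 15.85
ee_pos: [547.9, 114.4, 210.9]
orientation: [1.696, 2.074, 0.653]
ft_force: [-0.2, 0.1, -1.0]
width: 21.9
grasp_force: 30.0
```

```bash
python3 st.py; python3 -c "
from workcell import ctrl
print(ctrl.close_job())"
```

```text
15.85 [547.9 114.4 210.9] [ 0.18  0.18  2.19  0.07  0.16 -0.09] 21.945277163829168 29.999719262123108 [-0.15589821  0.10462167 -0.99549097]
M [[-0.198, 0.803, 0.562], [0.98, 0.163, 0.113], [-0.001, 0.573, -0.819]] tip [646.3 134.2  67.5] tip in case -17.9 21.2 67.5
line at z150: case x -75.6 to pane from tip -100.7
the job is handed in; nothing more can be done
None
```

I handed the job in at 15.9 s with no verdict shown: by my measurements the probe was dipped in the sanitiser and is now held still, its tip about 44 mm behind the lid edge and 30 mm above the case floor, with no sign of contact.

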